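Close the shipping canister with its screw cap

TASK

Close the shipping canister: pick up the orange screw cap by its grip bar and set it level on the canister's threaded neck. Keeping a light push on it, turn it backward (counter-clockwise seen from above) until you feel it drop off the thread starts, then screw it clockwise until it is fully home against the stops, and let go. Use little force, so that the cap is never forced or cross-threaded, and leave the other things on the bench where they are.

Things in the scene. Friction and masses are not known exactly. Their poses are not given: they have to be found in the camera images.
- cap: loose orange screw cap, open side down, 62 mm across; origin: centre of the skirt's lower edge, z up its axis. Skirt 20.5 mm high (27 mm inner radius), flat top at 24.5 mm, grip bar on it to 54.5 mm. Inside, near the skirt's edge, four lugs a quarter turn apart (out of sight), which run on the neck's threads. 65 to 105 g
- grip (a point): centre of the cap's upright grip bar, on the cap's axis 46 mm above its lower edge. The bar is 12 mm thick (along the cap's y), 46 mm long (along the cap's x), and stands 30 mm above the cap's flat top. Turned back after the drop, the cap meets the ribs' backs. Friction keeps a screwed cap in place; more than about 1 N m, or a hard push, would force the threads
- canister: white canister with a blue band in an aluminium holder 110x110 mm bolted to the bench (cannot move); origin: centre of the holder's underside, z up. The neck, 42 mm across (52 over the threads), reaches 110 mm up. Height of the cap's lower edge: resting on the threads or ribs 96 to 103 mm, dropped into the gaps and pushed with 4 N about 93 mm, fully home 90 to 90.5 mm
- rim (a point): centre of the neck's flat rim, 110 mm above the bench. Four threads, each 69 degrees long, falling 5 mm clockwise to an upright stop rib; 16 degree gaps. Their angle differs every time, unrelated to the canister's yaw. A black sprung pad stands 7.5 mm above the rim (1 N per mm): push the cap with 4 to 5 N to get the lugs under the threads. A turning moment of 0.6 N m at the stops is plenty
- stapler: small stapler, teal top, black base, 28x122x36 mm; bystander
- label_roll: roll of white labels, 84 mm across, 61 mm high; bystander
- red_tape: roll of red tape, 100 mm across, 37 mm high; bystander
- stamp: wooden rubber stamp, 26x62 mm, 76 mm high; bystander
- ink_pad: blue ink pad, 63x91x18 mm; bystander
- calculator: grey desk calculator, 116x70x15 mm; bystander

How it is judged (in metres and radians):
At the end, for the whole second after the job is handed in: The cap is on the neck, centred within 3 mm, upright within 0.05 rad, screwed down so that its underside is at most 91.4 mm above the canister's origin (about 1 mm above its lowest place), released and at rest (horizontal distance between cap and canister below 0.003 m and z of cap in the frame of canister between 0.086 and 0.0914 m and angle between cap's own z axis and vertical below 0.05 rad and linear speed of cap below 0.01 m/s); the robot touches nothing.
It fails at once if the cap is forced on the canister: the contact forces at pad, threads and stops add up to more than 60 N (contact force between cap and canister above 60 N).
It fails at once if a bystander is moved by more than 3 cm (distance of any of stapler, label_roll, red_tape, stamp, ink_pad, calculator from where it was at the start of the episode above 0.03 m).
It also fails if it takes over 72 s, if anything falls off the work surface, if the arm or the gripper's body presses on something with over 40 N, if the wrist force passes 120 N, or if a joint passes its speed limit or range.

ROBOT

A 6-joint arm with a two-finger parallel gripper is mounted at the origin on a cart in front of the work surface, level with it; the furniture and walls round the work are solid. World frame = base frame: x ahead of the robot, y to its left, z up, the work surface at z = 0. Lengths are in mm, angles in rad, forces in N, time in s.
With the tool pointing down it reaches from about 250 to 775 mm from the base axis. Payload 4 kg.
Tool frame: the origin (TCP) lies at the very end of the fingers, on their centre line; the grasp point (between the pads) lies 19 mm behind it; z points along the fingers, y is the line along which they close (so a half turn about z gives the same grasp; the last joint's range is limited). The gripper opens to 85 mm and grips with 20 to 120 N. Pads are 22 mm wide; open, the fingers measure 114 mm over their backs; the gripper's body (76 mm by 85 mm) begins 54 mm behind the grasp point. The pads swing forward as they close: fully open they stand 13 mm farther back than shut.
Start: joints at [1.069, 0.087, 1.371, -0, 1.684, -0.103], TCP at [213.582, 506.853, 231.341] pointing down, gripper open.
Joint ranges: [-3.1, 3.1], [-0.76, 2.03], [0.27, 2.55], [-1.08, 4.22], [0.17, 2.65], [-2.57, 2.57]. Speed limits (rad/s): [2.79, 2.79, 3.14, 3.14, 3.14, 3.14].

INTERFACE

Orientations are given as a unit quaternion [x, y, z, w].
In Python, from station import bot, cams gives the robot as it stands.
- The arm moves only by the tool arm_command, never from a script. Its argument "moves" is a list of rows, each an object with "twist": the turn, a rotation vector about the tool's x, y, z in rad, a list of three; "travel": the shift along the tool's x, y, z in mm, a list of three; "grip": the closure, from 0 (fully open) to 1 (shut). A call has exactly 10 rows; each row shifts and turns the commanded pose from where the row before left it, along the tool's axes as they then stand; what a row does not reach is not made up. A row lasts 1/8 s, in which the tool goes at most 62.5 mm and 10.7 degrees, less where a joint would pass 70% of its speed; a pose out of reach is approached as far as the arm can. A call is refused whole if a number of a shift passes 62.5 or a number of a turn 0.188, either way. A call with a gripper value outside its range is refused whole. The fingers move at their own pace and stop on an object; "newtons" is the grip in N (left out, the last holds). Time passes only in rows, so rows that do not move let the fingers close, or fill a call up. It gives the time, the measured TCP pose, the force, the opening and the grip force at its end, in the units of the state.
- bot.state(): the state, without advancing time (a new reading comes with each control period).
- cams.camera(name): name is "scene" or "side" or "wrist"; returns the picture (400x640x3 uint8, red, green, blue); there is no depth.
- cams.get_calibration(name): a dict with "mtx" (3x3 intrinsics, pixels), "k1" (the pictures are not rectified: a ray, as slopes to the right and down, at radius r is drawn at 1 + k1 r^2 times it, then the intrinsics apply), "rvec" (rotation vector, rad) and "tvec" (3), from world to camera coordinates, as OpenCV has them; the wrist camera has in their place "tool_from_camera" (4x4, takes a point from camera to tool coordinates, whose origin is the TCP and whose axes are the flange's). Camera axes: x right, y down, z forward; pixel columns grow to the right and rows downward; lengths in mm; the calibration is good to about 2 mm. A picture is of the moment at which its call begins: read the wrist's pose just before it. get_calibration takes no time and is no camera call.
- bot.hand_in(): hands the job in; it is judged then, once.
The state is a dict: "clock": time; "qpos": joint angles; "qvel": joint speeds; "joint_efforts": joint torques, N m; "tcp_pos": TCP position; "tcp_rot": TCP orientation; "contact_force": force on the tool from outside, world axes, zero at the start; "wrist_torque": the same for the moment, N m; "grip_width": opening from 0.0 (shut) to 1.0 (fully open); "grip_force": force on a finger pad.
Only numpy, scipy, OpenCV 4.12 (cv2) and the standard library are available. Lean on these libraries where they do the work, as an engineer would, in place of code of your own. Each camera call takes 0.05 s, during which the arm holds its last target. There are 200 camera calls.

## Working session

There is one attempt and no reset: what is moved stays moved. The work goes in short steps, Python scripts to look and compute and a tool call to move; the robot and the scene stay as the last step left them, time stands still between calls to the robot, and variables do not carry over. Pictures are saved under pics/ and viewed, at most 13 in all, crops included, and the job is handed in when it is done.

Besides the shell and the picture viewer there is one more tool, called after "Call:" as name([rows], argument=value, ...), one row to a line, values as JSON. arm_command: Moves the arm, as the interface text tells. Its arguments: {"type":"object","properties":{"moves":{"type":"array","items":{"type":"object","properties":{"twist":{"type":"array","items":{"type":"number"}},"travel":{"type":"array","items":{"type":"number"}},"grip":{"type":"number"}}}},"newtons":{"type":"number"}},"required":["moves"]}

```bash
mkdir -p pics; ls
python3 - <<'E'
from station import bot, cams
import cv2
print(bot.state())
for n in ("scene","side"):
    cv2.imwrite(f"pics/{n}0.png",cams.camera(n)[:,:,::-1]); print(n,cams.get_calibration(n))
print(cams.get_calibration("wrist"))
E
```

```text
pics
{'clock': 0.0, 'qpos': array([ 1.06888465e+00,  8.79820312e-02,  1.37227894e+00,  8.96246428e-06,
        1.68357281e+00, -1.03128425e-01]), 'qvel': array([ 1.67875080e-03,  1.00824939e-03,  8.44852035e-04, -1.33669597e-03,
        8.16444190e-04, -9.17287181e-05]), 'joint_efforts': array([-2.52113841e-04, -3.51873350e+01, -3.13268387e+01, -2.34206800e-04,
        1.09787643e-02,  1.89189575e-05]), 'tcp_pos': array([213.34067147, 506.40179298, 230.11181378]), 'tcp_rot': array([ 1.98072433e-01,  9.80186745e-01, -1.06834768e-03, -3.38096064e-04]), 'contact_force': array([-0.85693349,  0.08148214,  0.25621878]), 'wrist_torque': array([-0.00908573, -0.01193212,  0.01604783]), 'grip_force': 0.0, 'grip_width': 1.0003491792377177}
scene {'mtx': array([[383.29266572,   0.        , 316.42613993],
       [  0.        , 383.29266572, 204.69206722],
       [  0.        ,   0.        ,   1.        ]]), 'k1': -0.010072844169864788, 'rvec': array([ 2.27197368, -0.96088539,  0.38032207]), 'tvec': array([-380.364     ,  306.71980553, 1207.32032538])}
side {'mtx': array([[425.81592996,   0.        , 325.58887013],
       [  0.        , 425.81592996, 202.36353092],
       [  0.        ,   0.        ,   1.        ]]), 'k1': -0.032889046005682786, 'rvec': array([ 0.13972479, -2.62915713,  1.63353865]), 'tvec': array([ 489.11549197,  157.27067219, 1265.59941791])}
{'mtx': array([[350.1554139 ,   0.        , 321.31746662],
       [  0.        , 350.1554139 , 196.12131561],
       [  0.        ,   0.        ,   1.        ]]), 'k1': -0.04346163599079621, 'tool_from_camera': array([[ 9.74124807e-04, -9.55213255e-01, -2.95916692e-01,
         7.65258826e+01],
       [ 9.99999445e-01,  8.11368894e-04,  6.72804030e-04,
         6.81580050e-01],
       [-4.02573728e-04, -2.95917183e-01,  9.55213515e-01,
        -1.42071327e+02],
       [ 0.00000000e+00,  0.00000000e+00,  0.00000000e+00,
         1.00000000e+00]])}
```

View pics/scene0.png

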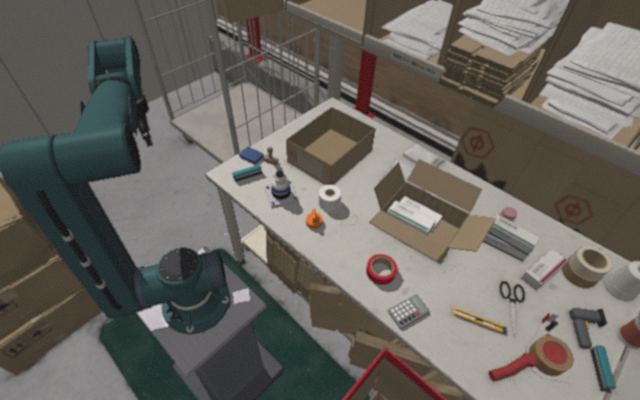

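View pics/side0.png

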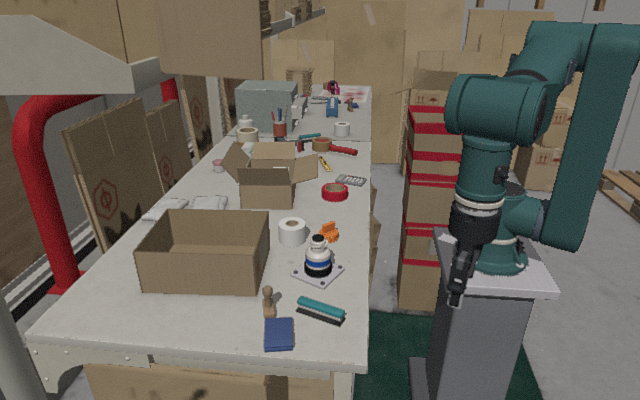

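The scene view shows the cap at about (314,218) and the canister's neck at (280,173). In the side view they are at (329,233) and (318,240), with the stapler and label roll close by.

```bash
cat > h.py <<'E'
from station import bot, cams
import numpy as np, cv2
from scipy.spatial.transform import Rotation as R
def cam(n, s=None):
    c=cams.get_calibration(n)
    if n=="wrist":
        T=c["tool_from_camera"]; Rt=R.from_quat(s["tcp_rot"]).as_matrix()
        Rw=Rt@T[:3,:3]; o=Rt@T[:3,3]+s["tcp_pos"]
    else:
        Rw=cv2.Rodrigues(c["rvec"])[0].T; o=-Rw@c["tvec"]
    return c,Rw,o
def ray(C,px):
    c,Rw,o=C
    u=cv2.undistortPoints(np.array([[px]],float),c["mtx"],np.array([c["k1"],0,0,0.]))[0,0]
    return o,Rw@np.r_[u,1]
def onz(C,px,z):
    o,d=ray(C,px); return o+d*(z-o[2])/d[2]
def proj(C,P):
    c,Rw,o=C; p=(np.array(P,float).reshape(-1,3)-o)
    return cv2.projectPoints(p,cv2.Rodrigues(Rw.T)[0],np.zeros(3),c["mtx"],np.array([c["k1"],0,0,0.]))[0][:,0]
E
python3 - <<'E'
from h import *
S=cam("scene");D=cam("side")
print("cap",onz(S,(314,218),30),onz(D,(329,233),35))
print("rim",onz(S,(279.5,172.5),115),onz(D,(318.5,239),113))
print("holder",onz(D,(319,271),8))
E
```

```text
cap [488.32036592 -46.01473107  30.        ] [482.85852092 -14.00422088  35.        ]
rim [504.56388966 150.14218009 115.        ] [496.36105152 152.56124377 113.        ]
holder [495.0642655  148.62678215   8.        ]
```

Run:
```python
from h import *
a=cv2.imread("pics/scene0.png")[140:250,220:360]; b=cv2.imread("pics/side0.png")[205:345,260:360]
a=cv2.resize(a,None,fx=4,fy=4,interpolation=cv2.INTER_CUBIC); b=cv2.resize(b,None,fx=3.14,fy=3.14,interpolation=cv2.INTER_CUBIC)[:440]
h=min(a.shape[0],b.shape[0]); b=cv2.resize(b[:, :], (240, int(b.shape[0]*240/b.shape[1])))
o=np.zeros((440,800,3),np.uint8); o[:a.shape[0],:560]=a; o[:b.shape[0],560:]=b
cv2.imwrite("pics/c1.png",o)
S=cam("scene");D=cam("side")
for p in ("scene","side"):
    i=cv2.imread(f"pics/{p}0.png").astype(int); m=(i[...,2]>180)&(i[...,1]<140)&(i[...,1]>60)&(i[...,0]<80)
    n,l,s,c=cv2.connectedComponentsWithStats(m.astype(np.uint8)); k=[j for j in range(1,n) if s[j,4]>15]; print(p,[(s[j],c[j]) for j in k])
```

```text
scene [(array([307, 210,   9,  15,  66], dtype=int32), array([310.57575758, 217.42424242]))]
side [(array([323, 221,  12,   5,  22], dtype=int32), array([328.5       , 223.22727273])), (array([324, 229,  14,   9,  62], dtype=int32), array([331.25806452, 233.59677419]))]
```

View pics/c1.png

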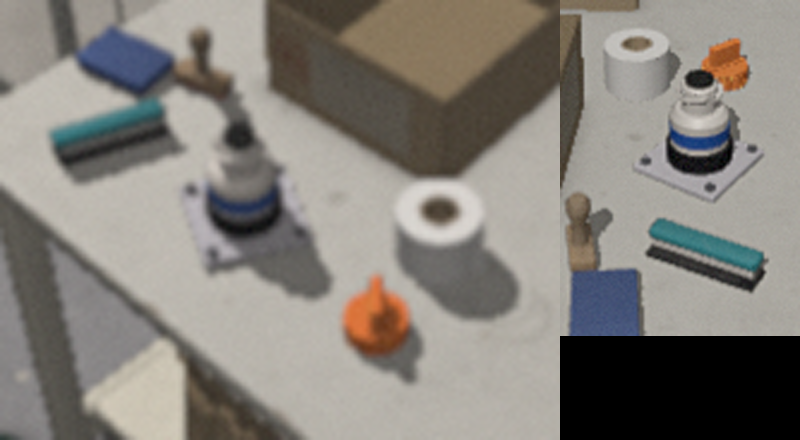

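Enlarged, the cap's disc centre is at about (314,220) in the scene view and its bar centre at about (328.7,226.5) in the side view, so my first side reading was too low. The cap sits upright, partly hidden by the canister.

Run:
```python
from h import *
S=cam("scene");D=cam("side")
print("cap",onz(S,(314.2,220),22),onz(S,(314.2,213.5),50),onz(D,(328.5,226),46))
s=bot.state(); print(R.from_quat(s["tcp_rot"]).as_matrix().round(3))
```

```text
cap [486.77956478 -48.66630791  22.        ] [492.10246305 -43.00513508  50.        ] [486.76893073 -37.71766918  46.        ]
[[-0.922  0.388 -0.001]
 [ 0.388  0.922 -0.002]
 [ 0.    -0.002 -1.   ]]
```

Call:
arm_command([
  {"travel": [-46.5,-40,0],"grip": 0},
  {"travel": [-46.5,-40,0],"grip": 0},
  {"travel": [-46.5,-40,0],"grip": 0},
  {"travel": [-46.5,-40,0],"grip": 0},
  {"travel": [-46.5,-40,0],"grip": 0},
  {"travel": [-46.5,-40,0],"grip": 0},
  {"travel": [-46.5,-40,0],"grip": 0},
  {"travel": [-46.5,-40,0],"grip": 0},
  {"travel": [-46.5,-40,0],"grip": 0},
  {"travel": [-46.5,-40,0],"grip": 0},
], newtons=60)

```text
$.moves[0]: bad value
```

Run:
```python
from h import *
s=bot.state(); print(s["clock"],s["tcp_pos"],s["tcp_rot"],s["qvel"].round(2)); np.savez("s1",**s)
cv2.imwrite("pics/w1.png",cams.camera("wrist")[:,:,::-1])
```

```text
0.1 [213.36445406 506.42351476 230.24810433] [ 1.98085542e-01  9.80184210e-01 -9.72924724e-04 -2.92799858e-04] [ 0. -0. -0.  0.  0.  0.]
```

View pics/w1.png

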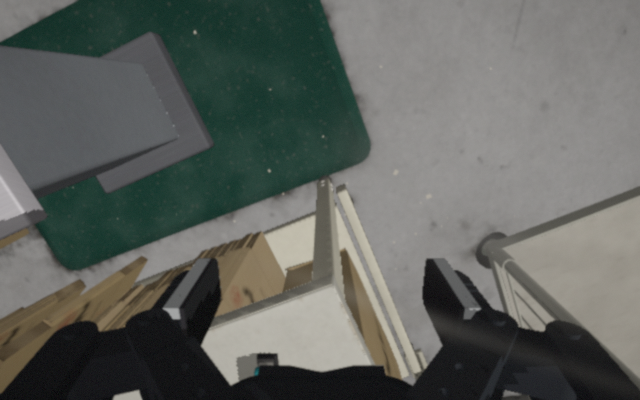

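The call was refused because every row needs all three fields. The picture therefore shows only the floor and bench edge at the start pose. I'll repeat the move with a twist included.

Call:
arm_command([
  {"twist": [0,0,0],"travel": [-46.5,-40,0],"grip": 0},
  {"twist": [0,0,0],"travel": [-46.5,-40,0],"grip": 0},
  {"twist": [0,0,0],"travel": [-46.5,-40,0],"grip": 0},
  {"twist": [0,0,0],"travel": [-46.5,-40,0],"grip": 0},
  {"twist": [0,0,0],"travel": [-46.5,-40,0],"grip": 0},
  {"twist": [0,0,0],"travel": [-46.5,-40,0],"grip": 0},
  {"twist": [0,0,0],"travel": [-46.5,-40,0],"grip": 0},
  {"twist": [0,0,0],"travel": [-46.5,-40,0],"grip": 0},
  {"twist": [0,0,0],"travel": [-46.5,-40,0],"grip": 0},
  {"twist": [0,0,0],"travel": [-46.5,-40,0],"grip": 0},
], newtons=60)

```text
clock: 1.4
tcp_pos: [487.2, -44.2, 231.1]
tcp_rot: [0.198, 0.98, 0.0, 0.0]
contact_force: [0.2, 0.2, 0.5]
grip_width: 1.002
grip_force: 0.0
```

Run:
```python
from h import *
cams.camera("wrist")
s=bot.state(); print(s["clock"],s["tcp_pos"],s["tcp_rot"],s["qvel"].round(2),s["qpos"]); np.savez("s1",**s)
cv2.imwrite("pics/w2.png",cams.camera("wrist")[:,:,::-1])
```

```text
1.45 [489.61505791 -51.22826172 230.13245514] [ 0.2016253   0.9794572  -0.00309152  0.00112556] [ 0.08 -0.05  0.07  0.05  0.06  0.15] [-0.21539172 -0.04287725  1.50571719 -0.0061892   1.67642321 -1.38081148]
```

View pics/w2.png

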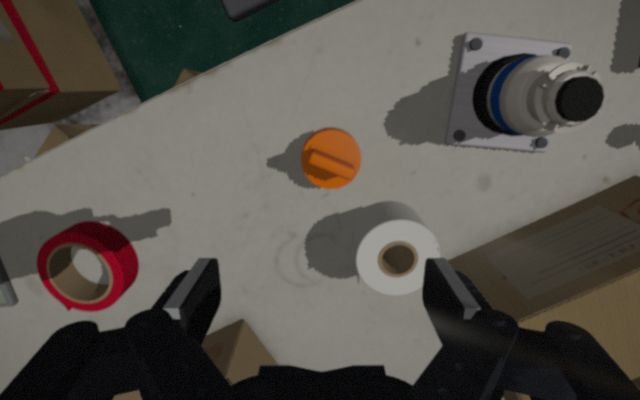

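The wrist view shows the cap disc at (331,158), with its bar running from (308,159) to (354,173). The black pad is at (579,100), the holder bolts at (475,43), (564,53), (541,143) and (460,135), and the label roll is near the cap at (398,257).

Run:
```python
from h import *
s=dict(np.load("s1.npz")); W=cam("wrist",s)
a,b=onz(W,(308,159),54.5),onz(W,(354,173),54.5)
i=cv2.imread("pics/w2.png").astype(int); m=((i[...,2]>150)&(i[...,1]<150)&(i[...,0]<70)).astype(np.uint8); m[:, :260]=0;m[:,400:]=0
e=cv2.minEnclosingCircle(max(cv2.findContours(m,0,1)[0],key=len)); print(e)
print("disc",onz(W,e[0],22),"bar",(a+b)/2,np.degrees(np.arctan2(*(b-a)[1::-1])),np.linalg.norm(a-b))
print("pad",onz(W,(579,100),117.5), "holder",np.mean([onz(W,p,10) for p in((475,43),(564,53),(541,143),(460,135))],0))
print("roll",onz(W,(398,257),61))
c=cv2.resize(cv2.imread("pics/w2.png")[110:210,270:400],None,fx=6,fy=6,interpolation=cv2.INTER_CUBIC);cv2.imwrite("pics/c2.png",c)
```

```text
((331.3999938964844, 158.5), 28.796110153198242)
disc [486.85182974 -39.22553776  22.        ] bar [487.01961334 -40.34866096  54.5       ] 49.63804037839132 44.66498082867931
pad [498.39575356 146.35208635 117.5       ] holder [499.56790195 151.06116645  10.        ]
roll [595.96461392 -14.59097472  61.        ]
```

View pics/c2.png

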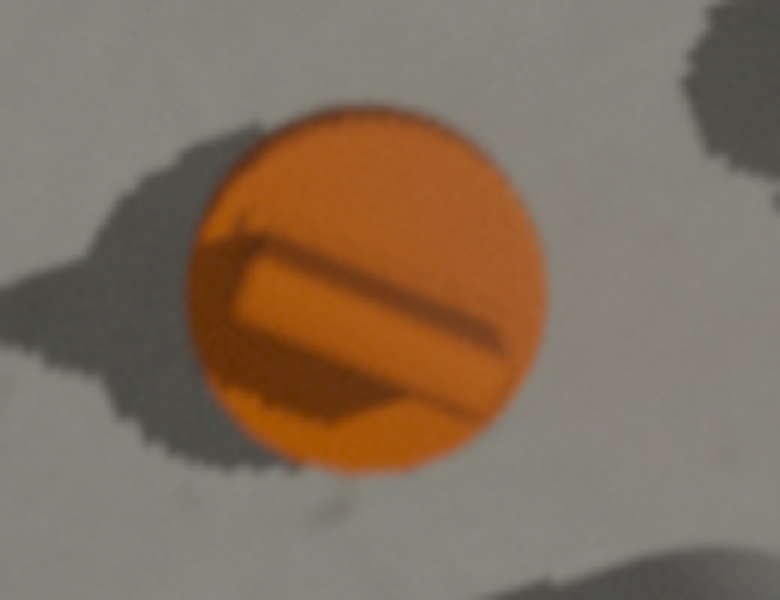

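Call:
arm_command([
  {"twist": [0,0,0.187],"travel": [0,0,12],"grip": 0},
  {"twist": [0,0,0.187],"travel": [0,0,12],"grip": 0},
  {"twist": [0,0,0.187],"travel": [0,0,12],"grip": 0},
  {"twist": [0,0,0.187],"travel": [0,0,12],"grip": 0},
  {"twist": [0,0,0.187],"travel": [0,0,12],"grip": 0},
  {"twist": [0,0,0.187],"travel": [0,0,12],"grip": 0},
  {"twist": [0,0,0.187],"travel": [0,0,12],"grip": 0},
  {"twist": [0,0,0.187],"travel": [0,0,12],"grip": 0},
  {"twist": [0,0,0.187],"travel": [0,0,4],"grip": 0},
  {"twist": [0,0,0.187],"travel": [0,0,0],"grip": 0},
])

```text
clock: 2.75
tcp_pos: [485.9, -41.3, 130.4]
tcp_rot: [0.907, 0.42, -0.001, -0.001]
contact_force: [0.2, 0.2, 0.6]
grip_width: 1.002
grip_force: 0.0
```

Run:
```python
from h import *
for _ in range(5): cams.camera("wrist")
s=bot.state(); print(s["clock"],s["tcp_pos"],s["tcp_rot"],s["qvel"].round(2),s["qpos"]); np.savez("s2",**s)
i=cams.camera("wrist")[:,:,::-1]
cv2.imwrite("pics/w3.png",i)
```

```text
3.0 [486.63173687 -41.88328613 131.30288775] [ 9.05629206e-01  4.24070427e-01  3.10051050e-05 -1.15675677e-04] [-0.   -0.   -0.   -0.   -0.    0.01] [-2.02147406e-01 -7.76304604e-03  1.66911157e+00  2.23504773e-04
  1.48033257e+00  4.92758313e-01]
```

View pics/w3.png

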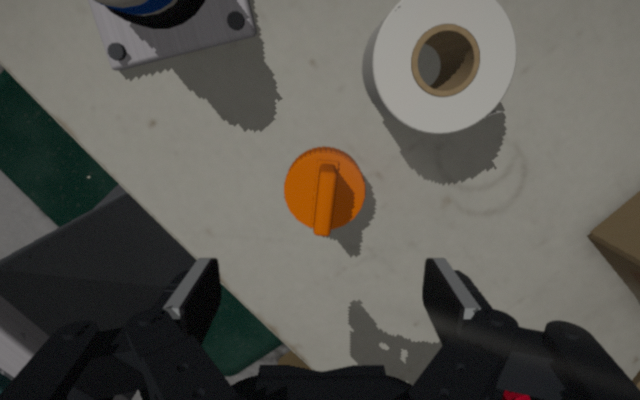

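The cap disc is centred near (325,188). The bar's top face runs from (328,166) to (322.5,236), and the gripper sits almost square to it.

Run:
```python
from h import *
s=dict(np.load("s2.npz")); W=cam("wrist",s); R0=R.from_quat(s["tcp_rot"]).as_matrix()
a,b=onz(W,(328,166),54.5),onz(W,(322.5,236),54.5); d=R0.T@(a-b)
i=cv2.imread("pics/w3.png").astype(int); m=((i[...,2]>140)&(i[...,1]<150)&(i[...,0]<60)).astype(np.uint8); m[:, :270]=0;m[:,380:]=0;m[:140]=0;m[250:]=0
c=max(cv2.findContours(m,0,1)[0],key=len); print(cv2.boundingRect(c),cv2.minAreaRect(c))
ys=c[:,0]; print("left/right edge",ys[:,0].min(),ys[:,0].max(),"top",ys[:,1].min())
g=(a+b)/2; print("bar",g,np.linalg.norm(d),"tool angle",np.degrees(np.arctan2(d[1],d[0])),"offset tool",R0.T@(g-s["tcp_pos"]))
for cx in ((2*324.5,188),): pass
e=onz(W,(324.7,190),23); print("disc",e, R0.T@(e-s["tcp_pos"]))
# predicted outline for a cap at g
for P in (g,):
    t=np.linspace(0,2*np.pi,73); q=np.c_[P[0]+31*np.cos(t),P[1]+31*np.sin(t),0*t+24.5]; q2=q.copy();q2[:,2]=0
    pr=np.vstack([proj(W,q),proj(W,q2)]); print("pred",pr.min(0),pr.max(0))
```

```text
(284, 150, 80, 85) ((323.4405822753906, 189.11151123046875), (78.69966888427734, 78.85636901855469), 57.80426788330078)
left/right edge 284 363 top 150
bar [490.41510931 -39.64886451  54.5       ] 48.58401140523123 tool angle 4.026523464621698 offset tool [ 4.12701493  1.48932074 76.80325374]
disc [489.81230418 -40.29939768  23.        ] [  3.23648691   1.44863187 108.30312472]
pred [282.90236689 142.57821059] [366.6504946  228.28282511]
```

Call:
arm_command([
  {"twist": [0,0,0.07],"travel": [2,1.2,13],"grip": 0},
  {"twist": [0,0,0],"travel": [0,0,15],"grip": 0},
  {"twist": [0,0,0],"travel": [0,0,15],"grip": 0},
  {"twist": [0,0,0],"travel": [0,0,15],"grip": 0},
  {"twist": [0,0,0],"travel": [0,0,15],"grip": 0},
  {"twist": [0,0,0],"travel": [0,0,15],"grip": 0},
  {"twist": [0,0,0],"travel": [0,0,10],"grip": 0},
  {"twist": [0,0,0],"travel": [0,0,5],"grip": 0.3},
  {"twist": [0,0,0],"travel": [0,0,0],"grip": 0.6},
  {"twist": [0,0,0],"travel": [0,0,0],"grip": 0.7},
], newtons=40)

```text
clock: 4.3
tcp_pos: [489.5, -41.6, 28.9]
tcp_rot: [0.921, 0.391, 0.001, 0.0]
contact_force: [-0.4, 0.6, -0.3]
grip_width: 0.375
grip_force: 0.0
```

Call:
arm_command([
  {"twist": [0,0,0],"travel": [0,0,0],"grip": 0.8},
  {"twist": [0,0,0],"travel": [0,0,0],"grip": 1},
  {"twist": [0,0,0],"travel": [0,0,0],"grip": 1},
  {"twist": [0,0,0],"travel": [0,0,0],"grip": 1},
  {"twist": [0,0,0],"travel": [0,0,0],"grip": 1},
  {"twist": [0,0,0],"travel": [0,0,0],"grip": 1},
  {"twist": [0,0,0],"travel": [0,0,0],"grip": 1},
  {"twist": [0,0,0],"travel": [0,0,0],"grip": 1},
  {"twist": [0,0,0],"travel": [0,0,0],"grip": 1},
  {"twist": [0,0,0],"travel": [0,0,0],"grip": 1},
], newtons=60)

```text
clock: 5.55
tcp_pos: [489.5, -41.7, 29.0]
tcp_rot: [0.921, 0.391, 0.001, 0.0]
contact_force: [-0.2, -0.1, 5.2]
grip_width: 0.126
grip_force: 59.8
```

Run:
```python
from h import *
s=bot.state(); print({k:np.round(v,3) for k,v in s.items()}); np.savez("s3",**s)
cv2.imwrite("pics/w4.png",cams.camera("wrist")[:,:,::-1])
```

```text
{'clock': np.float64(5.55), 'qpos': array([-0.2  ,  0.091,  1.784,  0.   ,  1.265,  0.568]), 'qvel': array([-0.001, -0.002, -0.002, -0.002,  0.   , -0.001]), 'joint_efforts': array([-2.7000e-02, -2.9015e+01, -2.5104e+01, -3.3000e-02,  4.0000e-03,
        2.0000e-02]), 'tcp_pos': array([489.547, -41.673,  28.959]), 'tcp_rot': array([0.921, 0.391, 0.001, 0.   ]), 'contact_force': array([-0.16 , -0.084,  5.225]), 'wrist_torque': array([-0.005,  0.069,  0.045]), 'grip_force': np.float64(59.782), 'grip_width': np.float64(0.126)}
```

View pics/w4.png

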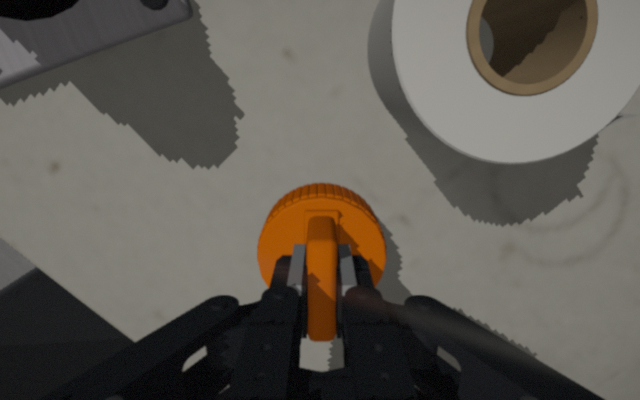

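The cap is gripped squarely. Its disc spans about x 258–386 with its top edge at y 184, and the bar is between the pads. Next I work out where the cap's axis sits in the tool frame.

Run:
```python
from h import *
s=dict(np.load("s3.npz")); W=cam("wrist",s); R0=R.from_quat(s["tcp_rot"]).as_matrix()
t=np.linspace(0,2*np.pi,361)
for dx in (-3,-1.5,0,1.5,3):
    f=lambda r,z:(np.c_[r*np.cos(t)+dx,r*np.sin(t),0*t+29-z]@R0.T+s["tcp_pos"]+[0,0,0])
    o=[]
    for z in(0,20.5,24.5):
        p=proj(W,f(31,z)); o+=[p.min(0).round(1),p.max(0)[0].round(1)]
    b=proj(W,(np.array([[dx+23,0,29-54.5],[dx-23,0,29-54.5],[dx+23,0,29-24.5]])@R0.T+s["tcp_pos"]))
    print(dx,o,b.round(1).tolist())
i=cv2.imread("pics/w4.png")[180:348:4,322]; print([(180+4*k,*v[::-1]) for k,v in enumerate(i.tolist())])
i=cv2.imread("pics/w4.png")[180:224,322]; print([(180+k,v[2]) for k,v in enumerate(i.tolist())])
```

```text
-3 [array([265.2, 186.7]), np.float64(381.3), array([258.6, 199. ]), np.float64(388.2), array([257.2, 201.8]), np.float64(389.8)] [[324.0, 248.2], [323.7, 350.5], [323.6, 218.8]]
-1.5 [array([265.1, 183.9]), np.float64(381.4), array([258.4, 195.9]), np.float64(388.4), array([257. , 198.5]), np.float64(390.0)] [[324.1, 244.4], [323.7, 347.5], [323.6, 215.6]]
0 [array([264.9, 181. ]), np.float64(381.6), array([258.3, 192.7]), np.float64(388.6), array([256.8, 195.3]), np.float64(390.2)] [[324.1, 240.6], [323.7, 344.5], [323.6, 212.5]]
1.5 [array([264.8, 178.1]), np.float64(381.8), array([258.1, 189.5]), np.float64(388.8), array([256.6, 192. ]), np.float64(390.4)] [[324.1, 236.9], [323.7, 341.4], [323.6, 209.3]]
3 [array([264.6, 175.2]), np.float64(381.9), array([257.9, 186.2]), np.float64(389.0), array([256.4, 188.7]), np.float64(390.6)] [[324.1, 233.0], [323.7, 338.4], [323.6, 206.1]]
[(180, 130, 128, 121), (184, 116, 56, 12), (188, 118, 56, 4), (192, 122, 57, 4), (196, 139, 68, 5), (200, 167, 87, 7), (204, 165, 85, 4), (208, 162, 82, 3), (212, 158, 80, 0), (216, 129, 61, 0), (220, 116
[... 429 characters left out ...]
, (312, 99, 48, 11), (316, 98, 47, 10), (320, 98, 47, 8), (324, 97, 46, 11), (328, 96, 44, 0), (332, 96, 44, 0), (336, 98, 47, 7), (340, 98, 56, 30), (344, 129, 127, 119)]
[(180, 130), (181, 129), (182, 124), (183, 117), (184, 116), (185, 116), (186, 118), (187, 117), (188, 118), (189, 118), (190, 119), (191, 120), (192, 122), (193, 137), (194, 153), (195, 149), (196, 139), (197, 144), (198, 158), (199, 167), (200, 167), (201, 164), (202, 165), (203, 164), (204, 165), (205, 164), (206, 165), (207, 165), (208, 162), (209, 151), (210, 140), (211, 150), (212, 158), (213, 160), (214, 161), (215, 150), (216, 129), (217, 118), (218, 116), (219, 115), (220, 116), (221, 118), (222, 119), (223, 119)]
```

Call:
arm_command([
  {"twist": [0,0,0],"travel": [0,0,-8],"grip": 1},
  {"twist": [0,0,0],"travel": [0,0,-18],"grip": 1},
  {"twist": [0,0,0],"travel": [0,0,-20],"grip": 1},
  {"twist": [0,0,0],"travel": [0,0,-20],"grip": 1},
  {"twist": [0,0,0],"travel": [6,-14,-20],"grip": 1},
  {"twist": [0,0,0],"travel": [15,-26,-20],"grip": 1},
  {"twist": [0,0,0],"travel": [15,-26,-20],"grip": 1},
  {"twist": [0,0,0],"travel": [15,-26,-20],"grip": 1},
  {"twist": [0,0,0],"travel": [14,-24,-10],"grip": 1},
  {"twist": [0,0,0],"travel": [6,-10,0],"grip": 1},
], newtons=80)

```text
clock: 6.85
tcp_pos: [447.3, 98.1, 184.7]
tcp_rot: [0.92, 0.391, 0.0, 0.0]
contact_force: [0.2, -0.3, -1.4]
grip_width: 0.123
grip_force: 78.2
```

Run:
```python
from h import *
for _ in range(8): cams.camera("wrist")
s=bot.state(); print({k:np.round(v,3) for k,v in s.items()}); np.savez("s4",**s)
cv2.imwrite("pics/w5.png",cams.camera("wrist")[:,:,::-1])
```

```text
{'clock': np.float64(7.25), 'qpos': array([ 0.088, -0.105,  1.656, -0.   ,  1.592,  0.857]), 'qvel': array([ 0.001, -0.002, -0.003,  0.001,  0.001,  0.001]), 'joint_efforts': array([ 8.3000e-02, -2.6761e+01, -3.1344e+01,  2.0000e-03,  9.0000e-03,
       -2.0000e-03]), 'tcp_pos': array([447.642,  96.249, 183.703]), 'tcp_rot': array([ 0.921,  0.39 , -0.001, -0.   ]), 'contact_force': array([ 0.746,  0.173, -1.061]), 'wrist_torque': array([-0.031,  0.045,  0.007]), 'grip_force': np.float64(78.178), 'grip_width': np.float64(0.123)}
```

View pics/w5.png

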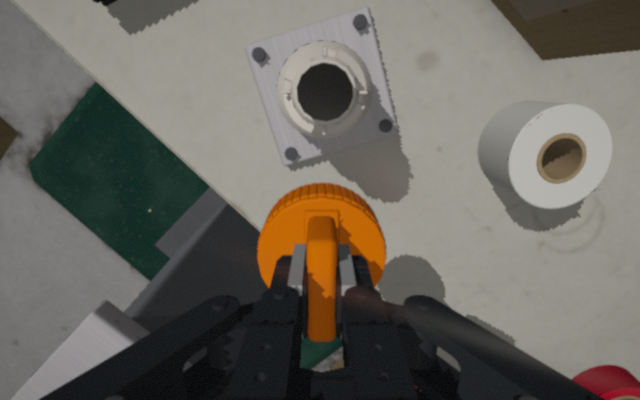

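The neck is seen almost straight down: pad centre about (325,92), holder bolts at (260,53), (361,22), (386,126) and (292,154). The cap hangs in the grip unchanged.

Run:
```python
from h import *
s=dict(np.load("s4.npz")); W=cam("wrist",s); R0=R.from_quat(s["tcp_rot"]).as_matrix()
i=cv2.cvtColor(cv2.imread("pics/w5.png"),cv2.COLOR_BGR2GRAY); sub=i[40:150,260:390]
m=((sub<75)).astype(np.uint8); c=[k for k in cv2.findContours(m,0,1)[0] if cv2.contourArea(k)>1000]
for k in c:
    e=cv2.fitEllipse(k); px=(e[0][0]+260,e[0][1]+40); p=onz(W,px,117.5); print(px,e[1:],"pad",p,"tool",R0.T@(p-s["tcp_pos"]))
for z in (8,14):
    p=np.mean([onz(W,q,z) for q in((260,53),(361,22),(386,126),(292,154))],0); print("holder",p,R0.T@(p-s["tcp_pos"]))
```

```text
(324.7234649658203, 91.73388671875) ((53.86748504638672, 55.852874755859375), 169.90101623535156) pad [499.62080611 148.81149286 117.5       ] tool [73.98579391  0.81599266 66.12742457]
holder [500.02539546 147.95163502   8.        ] [ 73.76011435   1.77158257 175.62714587]
holder [500.02663923 148.02141423  14.        ] [ 73.80504881   1.72027477 169.62712761]
```

Call:
arm_command([
  {"twist": [0,0,0],"travel": [6,0.3,0],"grip": 1},
  {"twist": [0,0,0],"travel": [12,0.2,0],"grip": 1},
  {"twist": [0,0,0],"travel": [14,0.2,0],"grip": 1},
  {"twist": [0,0,0],"travel": [14,0.2,0],"grip": 1},
  {"twist": [0,0,0],"travel": [14,0.2,5],"grip": 1},
  {"twist": [0,0,0],"travel": [10,0.2,8],"grip": 1},
  {"twist": [0,0,0],"travel": [4.3,0,8],"grip": 1},
  {"twist": [0,0,0],"travel": [0,0,8],"grip": 1},
  {"twist": [0,0,0],"travel": [0,0,3],"grip": 1},
  {"twist": [0,0,0],"travel": [0,0,0],"grip": 1},
], newtons=80)

```text
clock: 8.55
tcp_pos: [499.9, 149.3, 152.1]
tcp_rot: [0.921, 0.391, -0.0, -0.0]
contact_force: [0.5, -0.3, -0.4]
grip_width: 0.124
grip_force: 78.2
```

Run:
```python
from h import *
for _ in range(4): cams.camera("scene")
s=bot.state(); print({k:np.round(v,3) for k,v in s.items()}); np.savez("s5",**s)
R0=R.from_quat(s["tcp_rot"]).as_matrix(); print(R0.round(4), R0.T@(np.array([499.7,148.4,0])-s["tcp_pos"]))
i=cams.camera("scene")[:,:,::-1][140:200,250:310]; j=cams.camera("side")[:,:,::-1][200:290,275:365]
cv2.imwrite("pics/c5.png",np.hstack([cv2.resize(x,(400,400),interpolation=cv2.INTER_CUBIC) for x in(i,j)]))
```

```text
{'clock': np.float64(8.75), 'qpos': array([0.182, 0.054, 1.562, 0.   , 1.524, 0.95 ]), 'qvel': array([ 0.002,  0.002, -0.003,  0.   ,  0.001,  0.003]), 'joint_efforts': array([-6.0000e-03, -3.3235e+01, -3.0855e+01, -1.0000e-03, -0.0000e+00,
       -0.0000e+00]), 'tcp_pos': array([500.429, 149.513, 152.893]), 'tcp_rot': array([0.921, 0.391, 0.001, 0.   ]), 'contact_force': array([ 0.707, -0.081, -1.211]), 'wrist_torque': array([-0.033,  0.019, -0.016]), 'grip_force': np.float64(78.179), 'grip_width': np.float64(0.123)}
[[ 6.948e-01  7.192e-01  1.100e-03]
 [ 7.192e-01 -6.948e-01  3.000e-04]
 [ 1.000e-03  6.000e-04 -1.000e+00]] [ -1.45429313   0.15341622 152.89177398]
```

View pics/c5.png

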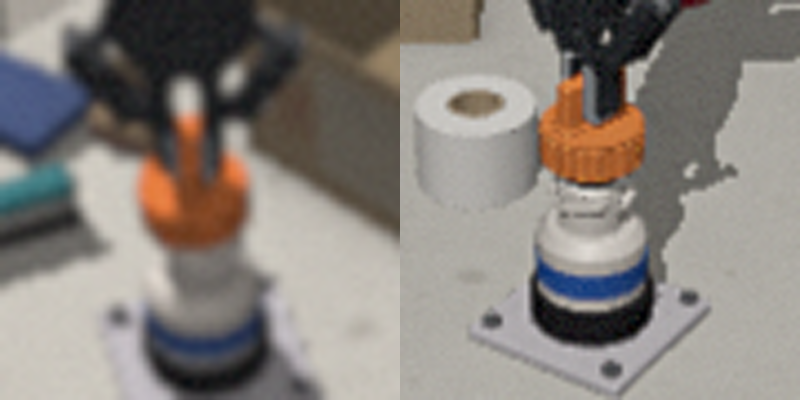

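The cap is level and in line over the neck in both views. I'll lower it slowly.

Call:
arm_command([
  {"twist": [0,0,0],"travel": [0,0,2],"grip": 1},
  {"twist": [0,0,0],"travel": [0,0,3],"grip": 1},
  {"twist": [0,0,0],"travel": [0,0,3],"grip": 1},
  {"twist": [0,0,0],"travel": [0,0,3],"grip": 1},
  {"twist": [0,0,0],"travel": [0,0,2],"grip": 1},
  {"twist": [0,0,0],"travel": [0,0,2],"grip": 1},
  {"twist": [0,0,0],"travel": [0,0,2],"grip": 1},
  {"twist": [0,0,0],"travel": [0,0,1.5],"grip": 1},
  {"twist": [0,0,0],"travel": [0,0,1],"grip": 1},
  {"twist": [0,0,0],"travel": [0,0,0],"grip": 1},
])

```text
clock: 10.1
tcp_pos: [500.2, 149.6, 132.8]
tcp_rot: [0.921, 0.391, 0.0, -0.0]
contact_force: [-0.2, 0.4, -1.6]
grip_width: 0.122
grip_force: 78.3
```

Call:
arm_command([
  {"twist": [0,0,0],"travel": [0,0,0.6],"grip": 1},
  {"twist": [0,0,0],"travel": [0,0,0.6],"grip": 1},
  {"twist": [0,0,0],"travel": [0,0,0.6],"grip": 1},
  {"twist": [0,0,0],"travel": [0,0,0.6],"grip": 1},
  {"twist": [0,0,0],"travel": [0,0,0.6],"grip": 1},
  {"twist": [0,0,0],"travel": [0,0,0],"grip": 1},
  {"twist": [0,0,0],"travel": [0,0,0],"grip": 1},
  {"twist": [0,0,0],"travel": [0,0,0],"grip": 1},
  {"twist": [0,0,0],"travel": [0,0,0],"grip": 1},
  {"twist": [0,0,0],"travel": [0,0,0],"grip": 1},
])

```text
clock: 11.35
tcp_pos: [500.8, 149.9, 131.5]
tcp_rot: [0.921, 0.391, 0.001, 0.0]
contact_force: [-1.1, 1.6, 5.9]
grip_width: 0.124
grip_force: 79.4
```

Call:
arm_command([
  {"twist": [0,0,-0.04],"travel": [0,0,0],"grip": 1},
  {"twist": [0,0,-0.04],"travel": [0,0,0],"grip": 1},
  {"twist": [0,0,-0.04],"travel": [0,0,0],"grip": 1},
  {"twist": [0,0,-0.04],"travel": [0,0,0],"grip": 1},
  {"twist": [0,0,-0.04],"travel": [0,0,0],"grip": 1},
  {"twist": [0,0,-0.04],"travel": [0,0,0],"grip": 1},
  {"twist": [0,0,-0.04],"travel": [0,0,0],"grip": 1},
  {"twist": [0,0,0],"travel": [0,0,0],"grip": 1},
  {"twist": [0,0,0],"travel": [0,0,0],"grip": 1},
  {"twist": [0,0,0],"travel": [0,0,0],"grip": 1},
])

```text
clock: 12.6
tcp_pos: [500.1, 149.5, 129.7]
tcp_rot: [0.857, 0.515, -0.0, -0.0]
contact_force: [0.5, -0.8, -0.7]
grip_width: 0.123
grip_force: 78.3
```

```bash
cat > st.py <<'E'
from h import *
s=bot.state(); print(s["clock"],"F",s["contact_force"].round(2),"T",s["wrist_torque"].round(3),"tcp",s["tcp_pos"].round(1),"yaw_y",round(s["qpos"][0]-s["qpos"][5],3),"q6",s["qpos"][5].round(2), "tilt",R.from_quat(s["tcp_rot"]).as_matrix()[2,:2].round(4))
E
python3 st.py
```

```text
12.6 F [ 0.49 -0.76 -0.75] T [ 0.002 -0.029 -0.018] tcp [500.1 149.5 129.7] yaw_y -0.488 q6 0.67 tilt [-0.0002 -0.0002]
```

Call:
arm_command([
  {"twist": [0,0,0],"travel": [0,0,0.7],"grip": 1},
  {"twist": [0,0,0],"travel": [0,0,0.7],"grip": 1},
  {"twist": [0,0,0],"travel": [0,0,0.7],"grip": 1},
  {"twist": [0,0,0],"travel": [0,0,0.7],"grip": 1},
  {"twist": [0,0,0],"travel": [0,0,0.7],"grip": 1},
  {"twist": [0,0,0],"travel": [0,0,0.5],"grip": 1},
  {"twist": [0,0,0],"travel": [0,0,0],"grip": 1},
  {"twist": [0,0,0],"travel": [0,0,0],"grip": 1},
  {"twist": [0,0,0],"travel": [0,0,0],"grip": 1},
  {"twist": [0,0,0],"travel": [0,0,0],"grip": 1},
])

```text
clock: 13.85
tcp_pos: [500.3, 149.5, 126.0]
tcp_rot: [0.857, 0.515, 0.0, 0.0]
contact_force: [-1.0, -1.1, 0.5]
grip_width: 0.125
grip_force: 78.6
```

```bash
python3 st.py
```

```text
13.85 F [-1.04 -1.14  0.51] T [-0.066  0.024 -0.017] tcp [500.3 149.5 126. ] yaw_y -0.488 q6 0.67 tilt [0.0002 0.0003]
```

Call:
arm_command([
  {"twist": [0,0,0],"travel": [0,0,0.5],"grip": 1},
  {"twist": [0,0,0],"travel": [0,0,0.5],"grip": 1},
  {"twist": [0,0,0],"travel": [0,0,0.5],"grip": 1},
  {"twist": [0,0,0],"travel": [0,0,0.5],"grip": 1},
  {"twist": [0,0,0],"travel": [0,0,0],"grip": 1},
  {"twist": [0,0,0],"travel": [0,0,0],"grip": 1},
  {"twist": [0,0,0],"travel": [0,0,0],"grip": 1},
  {"twist": [0,0,0],"travel": [0,0,0],"grip": 1},
  {"twist": [0,0,0],"travel": [0,0,0],"grip": 1},
  {"twist": [0,0,0],"travel": [0,0,0],"grip": 1},
])

```text
clock: 15.1
tcp_pos: [500.8, 149.6, 125.7]
tcp_rot: [0.857, 0.515, 0.001, 0.0]
contact_force: [-1.5, -1.1, 8.6]
grip_width: 0.123
grip_force: 79.7
```

```bash
python3 st.py
```

```text
15.1 F [-1.46 -1.08  8.63] T [-0.247  0.375 -0.019] tcp [500.8 149.6 125.7] yaw_y -0.488 q6 0.67 tilt [0.0013 0.0019]
```

Call:
arm_command([
  {"twist": [0,0,0],"travel": [-0.5,-0.1,-0.5],"grip": 1},
  {"twist": [0,0,0],"travel": [-0.2,-0.1,-0.5],"grip": 1},
  {"twist": [0,0,-0.06],"travel": [0,0,-0.25],"grip": 1},
  {"twist": [0,0,-0.06],"travel": [0,0,-0.25],"grip": 1},
  {"twist": [0,0,-0.06],"travel": [0,0,-0.25],"grip": 1},
  {"twist": [0,0,-0.06],"travel": [0,0,-0.25],"grip": 1},
  {"twist": [0,0,-0.06],"travel": [0,0,-0.25],"grip": 1},
  {"twist": [0,0,-0.06],"travel": [0,0,-0.25],"grip": 1},
  {"twist": [0,0,-0.06],"travel": [0,0,-0.25],"grip": 1},
  {"twist": [0,0,0],"travel": [0,0,0],"grip": 1},
])

```text
clock: 16.35
tcp_pos: [500.2, 149.2, 127.6]
tcp_rot: [0.731, 0.683, 0.001, 0.0]
contact_force: [0.1, -0.7, 5.2]
grip_width: 0.122
grip_force: 79.3
```

```bash
python3 st.py
```

```text
16.35 F [ 0.14 -0.68  5.25] T [-0.16   0.014  0.042] tcp [500.2 149.2 127.6] yaw_y -0.067 q6 0.25 tilt [0.0005 0.0016]
```

Contact holds at about 6 N and the height is climbing as expected. I'll keep turning back.

Call:
arm_command([
  {"twist": [0,0,-0.05],"travel": [0,0,-0.2],"grip": 1},
  {"twist": [0,0,-0.05],"travel": [0,0,-0.2],"grip": 1},
  {"twist": [0,0,-0.05],"travel": [0,0,-0.2],"grip": 1},
  {"twist": [0,0,-0.05],"travel": [0,0,-0.2],"grip": 1},
  {"twist": [0,0,-0.05],"travel": [0,0,-0.2],"grip": 1},
  {"twist": [0,0,-0.05],"travel": [0,0,-0.2],"grip": 1},
  {"twist": [0,0,-0.05],"travel": [0,0,-0.2],"grip": 1},
  {"twist": [0,0,0],"travel": [0,0,0],"grip": 1},
  {"twist": [0,0,0],"travel": [0,0,0],"grip": 1},
  {"twist": [0,0,0],"travel": [0,0,0],"grip": 1},
])

```text
clock: 17.6
tcp_pos: [500.1, 149.2, 129.0]
tcp_rot: [0.601, 0.8, 0.001, 0.0]
contact_force: [-0.4, -0.6, 6.6]
grip_width: 0.126
grip_force: 79.4
```

```bash
python3 st.py
```

```text
17.6 F [-0.4  -0.63  6.55] T [-0.072  0.122  0.068] tcp [500.1 149.2 129. ] yaw_y 0.282 q6 -0.1 tilt [-0.0001  0.0015]
```

Call:
arm_command([
  {"twist": [0,0,-0.035],"travel": [0,0,-0.15],"grip": 1},
  {"twist": [0,0,-0.035],"travel": [0,0,-0.15],"grip": 1},
  {"twist": [0,0,-0.035],"travel": [0,0,-0.15],"grip": 1},
  {"twist": [0,0,-0.035],"travel": [0,0,-0.15],"grip": 1},
  {"twist": [0,0,-0.035],"travel": [0,0,-0.15],"grip": 1},
  {"twist": [0,0,-0.035],"travel": [0,0,-0.15],"grip": 1},
  {"twist": [0,0,0],"travel": [0,0,0],"grip": 1},
  {"twist": [0,0,0],"travel": [0,0,0],"grip": 1},
  {"twist": [0,0,0],"travel": [0,0,0],"grip": 1},
  {"twist": [0,0,0],"travel": [0,0,0],"grip": 1},
])

```text
clock: 18.85
tcp_pos: [499.8, 149.6, 129.4]
tcp_rot: [0.513, 0.858, 0.001, -0.0]
contact_force: [-1.0, 1.1, 5.6]
grip_width: 0.122
grip_force: 79.3
```

```bash
python3 st.py
```

```text
18.85 F [-1.03  1.14  5.55] T [ 0.172  0.219 -0.005] tcp [499.8 149.6 129.4] yaw_y 0.493 q6 -0.31 tilt [0.0009 0.0009]
```

Call:
arm_command([
  {"twist": [0,0,-0.03],"travel": [0,0,-0.1],"grip": 1},
  {"twist": [0,0,-0.03],"travel": [0,0,-0.1],"grip": 1},
  {"twist": [0,0,-0.03],"travel": [0,0,-0.1],"grip": 1},
  {"twist": [0,0,0],"travel": [0,0,0],"grip": 1},
  {"twist": [0,0,0],"travel": [0,0,0],"grip": 1},
  {"twist": [0,0,0],"travel": [0,0,0],"grip": 1},
  {"twist": [0,0,0],"travel": [0,0,0],"grip": 1},
  {"twist": [0,0,0],"travel": [0,0,0],"grip": 1},
  {"twist": [0,0,0],"travel": [0,0,0],"grip": 1},
  {"twist": [0,0,0],"travel": [0,0,0],"grip": 1},
])

```text
clock: 20.1
tcp_pos: [499.7, 149.1, 129.2]
tcp_rot: [0.474, 0.88, 0.0, 0.0]
contact_force: [0.2, -0.5, -0.9]
grip_width: 0.124
grip_force: 78.2
```

```bash
python3 st.py
```

```text
20.1 F [ 0.16 -0.49 -0.86] T [-0.023  0.023 -0.03 ] tcp [499.7 149.1 129.2] yaw_y 0.582 q6 -0.4 tilt [0.     0.0002]
```

The contact force vanished, so the cap has dropped off the thread starts. I'll lower it into the gaps.

Call:
arm_command([
  {"twist": [0,0,-0.03],"travel": [0,0,0.7],"grip": 1},
  {"twist": [0,0,0],"travel": [0,0,0.7],"grip": 1},
  {"twist": [0,0,0],"travel": [0,0,0.7],"grip": 1},
  {"twist": [0,0,0],"travel": [0,0,0.7],"grip": 1},
  {"twist": [0,0,0],"travel": [0,0,0.7],"grip": 1},
  {"twist": [0,0,0],"travel": [0,0,0.7],"grip": 1},
  {"twist": [0,0,0],"travel": [0,0,0.7],"grip": 1},
  {"twist": [0,0,0],"travel": [0,0,0.3],"grip": 1},
  {"twist": [0,0,0],"travel": [0,0,0],"grip": 1},
  {"twist": [0,0,0],"travel": [0,0,0],"grip": 1},
])

```text
clock: 21.35
tcp_pos: [499.8, 149.1, 124.2]
tcp_rot: [0.461, 0.887, 0.0, 0.0]
contact_force: [-0.2, 0.5, 0.7]
grip_width: 0.127
grip_force: 78.6
```

```bash
python3 st.py
```

```text
21.35 F [-0.24  0.51  0.7 ] T [ 0.005  0.061 -0.007] tcp [499.8 149.1 124.2] yaw_y 0.612 q6 -0.43 tilt [-0.0001  0.0004]
```

Call:
arm_command([
  {"twist": [0,0,0],"travel": [0,0,0.6],"grip": 1},
  {"twist": [0,0,0],"travel": [0,0,0.6],"grip": 1},
  {"twist": [0,0,0],"travel": [0,0,0.6],"grip": 1},
  {"twist": [0,0,0],"travel": [0,0,0.6],"grip": 1},
  {"twist": [0,0,0],"travel": [0,0,0.4],"grip": 1},
  {"twist": [0,0,0],"travel": [0,0,0],"grip": 1},
  {"twist": [0,0,0],"travel": [0,0,0],"grip": 1},
  {"twist": [0,0,0],"travel": [0,0,0],"grip": 1},
  {"twist": [0,0,0],"travel": [0,0,0],"grip": 1},
  {"twist": [0,0,0],"travel": [0,0,0],"grip": 1},
])

```text
clock: 22.6
tcp_pos: [499.7, 149.1, 121.2]
tcp_rot: [0.461, 0.887, 0.0, 0.0]
contact_force: [0.3, -0.2, 3.4]
grip_width: 0.124
grip_force: 79.0
```

```bash
python3 st.py
```

```text
22.6 F [ 0.25 -0.18  3.42] T [ 0.013  0.    -0.004] tcp [499.7 149.1 121.2] yaw_y 0.612 q6 -0.43 tilt [0.     0.0001]
```

Call:
arm_command([
  {"twist": [0,0,0.04],"travel": [0,0,0],"grip": 1},
  {"twist": [0,0,0.04],"travel": [0,0,0],"grip": 1},
  {"twist": [0,0,0.04],"travel": [0,0,0],"grip": 1},
  {"twist": [0,0,0.04],"travel": [0,0,0],"grip": 1},
  {"twist": [0,0,0.04],"travel": [0,0,0],"grip": 1},
  {"twist": [0,0,0.04],"travel": [0,0,0],"grip": 1},
  {"twist": [0,0,0.04],"travel": [0,0,0],"grip": 1},
  {"twist": [0,0,0.04],"travel": [0,0,0],"grip": 1},
  {"twist": [0,0,0],"travel": [0,0,0],"grip": 1},
  {"twist": [0,0,0],"travel": [0,0,0],"grip": 1},
])

```text
clock: 23.85
tcp_pos: [499.8, 149.1, 121.2]
tcp_rot: [0.597, 0.803, 0.0, 0.0]
contact_force: [0.1, 0.2, 3.0]
grip_width: 0.123
grip_force: 79.0
```

```bash
python3 st.py
```

```text
23.85 F [0.11 0.24 3.04] T [ 0.026 -0.021 -0.036] tcp [499.8 149.1 121.2] yaw_y 0.293 q6 -0.11 tilt [0.0001 0.0002]
```

Call:
arm_command([
  {"twist": [0,0,0.04],"travel": [0,0,0],"grip": 1},
  {"twist": [0,0,0.04],"travel": [0,0,0],"grip": 1},
  {"twist": [0,0,0.04],"travel": [0,0,0],"grip": 1},
  {"twist": [0,0,0.04],"travel": [0,0,0],"grip": 1},
  {"twist": [0,0,0.04],"travel": [0,0,0],"grip": 1},
  {"twist": [0,0,0.04],"travel": [0,0,0],"grip": 1},
  {"twist": [0,0,0.04],"travel": [0,0,0],"grip": 1},
  {"twist": [0,0,0.04],"travel": [0,0,0],"grip": 1},
  {"twist": [0,0,0],"travel": [0,0,0],"grip": 1},
  {"twist": [0,0,0],"travel": [0,0,0],"grip": 1},
])

```text
clock: 25.1
tcp_pos: [499.8, 149.1, 121.2]
tcp_rot: [0.717, 0.697, 0.0, 0.0]
contact_force: [0.3, -0.9, 3.5]
grip_width: 0.12
grip_force: 79.0
```

```bash
python3 st.py
```

```text
25.1 F [ 0.26 -0.86  3.5 ] T [ 0.035 -0.056 -0.031] tcp [499.8 149.1 121.2] yaw_y -0.027 q6 0.21 tilt [0.0001 0.0002]
```

Still free-running at a steady push. I'll keep screwing and follow the thread down.

Call:
arm_command([
  {"twist": [0,0,0.04],"travel": [0,0,0.15],"grip": 1},
  {"twist": [0,0,0.04],"travel": [0,0,0.15],"grip": 1},
  {"twist": [0,0,0.04],"travel": [0,0,0.15],"grip": 1},
  {"twist": [0,0,0.04],"travel": [0,0,0.15],"grip": 1},
  {"twist": [0,0,0.04],"travel": [0,0,0.15],"grip": 1},
  {"twist": [0,0,0.04],"travel": [0,0,0.15],"grip": 1},
  {"twist": [0,0,0.04],"travel": [0,0,0.15],"grip": 1},
  {"twist": [0,0,0.04],"travel": [0,0,0.15],"grip": 1},
  {"twist": [0,0,0],"travel": [0,0,0],"grip": 1},
  {"twist": [0,0,0],"travel": [0,0,0],"grip": 1},
])

```text
clock: 26.35
tcp_pos: [499.9, 149.1, 120.2]
tcp_rot: [0.819, 0.574, 0.0, 0.0]
contact_force: [0.3, 0.2, 3.8]
grip_width: 0.119
grip_force: 79.1
```

```bash
python3 st.py
```

```text
26.35 F [0.33 0.2  3.77] T [-0.035 -0.059 -0.049] tcp [499.9 149.1 120.2] yaw_y -0.347 q6 0.53 tilt [0.0004 0.0005]
```

Call:
arm_command([
  {"twist": [0,0,0.03],"travel": [0,0,0.13],"grip": 1},
  {"twist": [0,0,0.03],"travel": [0,0,0.13],"grip": 1},
  {"twist": [0,0,0.03],"travel": [0,0,0.13],"grip": 1},
  {"twist": [0,0,0.03],"travel": [0,0,0.13],"grip": 1},
  {"twist": [0,0,0.03],"travel": [0,0,0.13],"grip": 1},
  {"twist": [0,0,0],"travel": [0,0,0],"grip": 1},
  {"twist": [0,0,0],"travel": [0,0,0],"grip": 1},
  {"twist": [0,0,0],"travel": [0,0,0],"grip": 1},
  {"twist": [0,0,0],"travel": [0,0,0],"grip": 1},
  {"twist": [0,0,0],"travel": [0,0,0],"grip": 1},
])

```text
clock: 27.6
tcp_pos: [499.8, 149.1, 119.5]
tcp_rot: [0.86, 0.511, 0.0, 0.0]
contact_force: [-0.1, -0.4, 5.4]
grip_width: 0.123
grip_force: 79.1
```

```bash
python3 st.py
```

```text
27.6 F [-0.12 -0.36  5.38] T [ 0.019 -0.036 -0.036] tcp [499.8 149.1 119.5] yaw_y -0.499 q6 0.68 tilt [0.0003 0.0003]
```

Call:
arm_command([
  {"twist": [0,0,0.03],"travel": [0,0,0],"grip": 1},
  {"twist": [0,0,0.03],"travel": [0,0,0],"grip": 1},
  {"twist": [0,0,0.03],"travel": [0,0,0],"grip": 1},
  {"twist": [0,0,0.03],"travel": [0,0,0],"grip": 1},
  {"twist": [0,0,0],"travel": [0,0,0],"grip": 1},
  {"twist": [0,0,0],"travel": [0,0,0],"grip": 1},
  {"twist": [0,0,0],"travel": [0,0,0],"grip": 1},
  {"twist": [0,0,0],"travel": [0,0,0],"grip": 1},
  {"twist": [0,0,0],"travel": [0,0,0],"grip": 1},
  {"twist": [0,0,0],"travel": [0,0,0],"grip": 1},
])

```text
clock: 28.85
tcp_pos: [499.8, 149.1, 119.5]
tcp_rot: [0.889, 0.458, 0.0, 0.0]
contact_force: [-0.4, -0.1, 5.1]
grip_width: 0.125
grip_force: 79.2
```

```bash
python3 st.py
```

```text
28.85 F [-0.4  -0.13  5.06] T [ 0.098 -0.058 -0.018] tcp [499.8 149.1 119.5] yaw_y -0.619 q6 0.8 tilt [0.0003 0.0003]
```

Call:
arm_command([
  {"twist": [0,0,0.03],"travel": [0,0,0],"grip": 1},
  {"twist": [0,0,0.03],"travel": [0,0,0],"grip": 1},
  {"twist": [0,0,0.03],"travel": [0,0,0],"grip": 1},
  {"twist": [0,0,0],"travel": [0,0,0],"grip": 1},
  {"twist": [0,0,0],"travel": [0,0,0],"grip": 1},
  {"twist": [0,0,0],"travel": [0,0,0],"grip": 1},
  {"twist": [0,0,0],"travel": [0,0,0],"grip": 1},
  {"twist": [0,0,0],"travel": [0,0,0],"grip": 1},
  {"twist": [0,0,0],"travel": [0,0,0],"grip": 1},
  {"twist": [0,0,0],"travel": [0,0,0],"grip": 1},
])

```text
clock: 30.1
tcp_pos: [500.3, 148.7, 119.4]
tcp_rot: [0.908, 0.418, 0.0, 0.001]
contact_force: [4.6, -2.0, 3.6]
grip_width: 0.123
grip_force: 79.1
```

```bash
python3 st.py
```

```text
30.1 F [ 4.59 -1.97  3.59] T [-0.491 -0.745  0.577] tcp [500.3 148.7 119.4] yaw_y -0.708 q6 0.89 tilt [0.0004 0.0015]
```

The turning moment is 0.58 N m with the edge at about 90.4 mm, so the cap is home against the stops. I'll ease off the wind-up and release.

Call:
arm_command([
  {"twist": [0,0,-0.03],"travel": [0,0,0],"grip": 1},
  {"twist": [0,0,-0.02],"travel": [0,0,0],"grip": 1},
  {"twist": [0,0,0],"travel": [0,0,0],"grip": 1},
  {"twist": [0,0,0],"travel": [0,0,0],"grip": 0.8},
  {"twist": [0,0,0],"travel": [0,0,0],"grip": 0.6},
  {"twist": [0,0,0],"travel": [0,0,0],"grip": 0.4},
  {"twist": [0,0,0],"travel": [0,0,0],"grip": 0.2},
  {"twist": [0,0,0],"travel": [0,0,0],"grip": 0},
  {"twist": [0,0,0],"travel": [0,0,0],"grip": 0},
  {"twist": [0,0,0],"travel": [0,0,0],"grip": 0},
])

```text
clock: 31.35
tcp_pos: [499.7, 149.0, 119.4]
tcp_rot: [0.898, 0.441, 0.0, -0.0]
contact_force: [-0.9, 0.5, 0.1]
grip_width: 1.002
grip_force: 0.0
```

Call:
arm_command([
  {"twist": [0,0,0],"travel": [0,0,-5],"grip": 0},
  {"twist": [0,0,0],"travel": [0,0,-10],"grip": 0},
  {"twist": [0,0,0],"travel": [0,0,-15],"grip": 0},
  {"twist": [0,0,0],"travel": [0,0,-15],"grip": 0},
  {"twist": [0,0,0],"travel": [0,0,-15],"grip": 0},
  {"twist": [0,0,0],"travel": [0,0,-15],"grip": 0},
  {"twist": [0,0,0],"travel": [0,0,-15],"grip": 0},
  {"twist": [0,0,0],"travel": [0,0,-10],"grip": 0},
  {"twist": [0,0,0],"travel": [0,0,0],"grip": 0},
  {"twist": [0,0,0],"travel": [0,0,0],"grip": 0},
])

```text
clock: 32.6
tcp_pos: [499.4, 149.0, 218.6]
tcp_rot: [0.898, 0.441, -0.001, -0.0]
contact_force: [0.2, 0.2, 0.6]
grip_width: 1.001
grip_force: 0.0
```

Run:
```python
from h import *
import st
i=cams.camera("scene")[:,:,::-1][140:200,250:310]; j=cams.camera("side")[:,:,::-1][200:290,275:365]
cv2.imwrite("pics/c6.png",np.hstack([cv2.resize(x,(400,400),interpolation=cv2.INTER_CUBIC) for x in(i,j)]))
w=cams.camera("wrist")[:,:,::-1]; cv2.imwrite("pics/w6.png",w)
D=cam("side"); S=cam("scene")
m=lambda im:((im[...,2]>120)&(im[...,1].astype(int)<im[...,2]*0.72)&(im[...,0]<90)).astype(np.uint8)
for n in("side","scene"):
    im=cams.camera(n)[:,:,::-1]; c=max(cv2.findContours(m(im),0,1)[0],key=cv2.contourArea); print(n,"bbox",cv2.boundingRect(c))
    C=cam(n)
    for z in (90.3,93.5):
        t=np.linspace(0,6.28,200); p=np.vstack([proj(C,np.c_[499.8+31*np.cos(t),149+31*np.sin(t),0*t+z+h]) for h in(0,24.5)]); print(z,p.min(0),p.max(0))
```

```text
32.6 F [0.22 0.17 0.57] T [ 0.016 -0.033  0.021] tcp [499.4 149.  218.6] yaw_y -0.658 q6 0.84 tilt [-0.0009 -0.0009]
side bbox (12, 95, 57, 200)
90.3 [305.60843508 231.70619259] [329.10329788 251.89970695]
93.5 [305.59617633 230.68106088] [329.12106964 250.85994654]
scene bbox (542, 342, 25, 23)
90.3 [270.40581298 167.55133276] [287.36954398 183.90530308]
93.5 [270.34297684 166.93466812] [287.33603095 183.3068493 ]
```

View pics/c6.png

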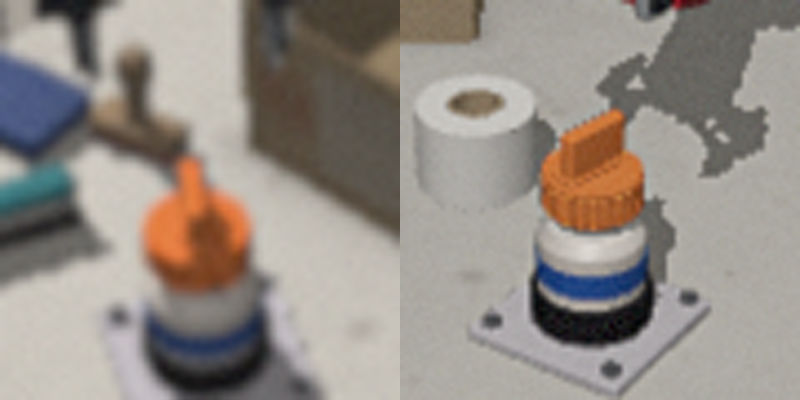

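The cap sits level on the neck, its skirt edge at side row about 252, which matches 90 mm. The gripper is clear and the bystanders visible in the crops (stapler, stamp, ink pad, label roll) look undisturbed.

```bash
python3 -c "
from station import bot; print(bot.hand_in())"
```

```text
the job is handed in; nothing more can be done
None
```

The cap is screwed home at about 90.4 mm (0.58 N m felt at the stops), the gripper released and clear, and the job was handed in at about 33 s; the hand-in returned no verdict.

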